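# Hold the spirometer's support arm level above its stand

### The arm

A 6-joint arm with a two-finger parallel gripper is mounted at the origin on a cart in front of the work surface, level with it; the furniture and walls round the work are solid. World frame = base frame: x ahead of the robot, y to its left, z up, the work surface at z = 0. Lengths are in m, angles in rad, forces in N, time in s.
With the tool pointing down it reaches from about 0.25 to 0.775 m from the base axis. Payload 4 kg.
Tool frame: the origin (TCP) lies between the finger pads; the fingertips stand 11 mm ahead of it and the grasp point (between the pads) lies 8 mm behind it; z points along the fingers, y is the line along which they close (so a half turn about z gives the same grasp; the last joint's range is limited). The gripper opens to 85 mm and grips with 20 to 120 N. Pads are 22 mm wide; open, the fingers measure 114 mm over their backs; the gripper's body (76 mm by 85 mm) begins 54 mm behind the grasp point. The pads swing forward as they close: fully open they stand 13 mm farther back than shut.
Start: joints at [1.223, 0.087, 1.371, -0, 1.684, -0.103], TCP at [0.133, 0.534, 0.242] pointing down, gripper open.
Joint ranges: [-3.1, 3.1], [-0.76, 2.03], [0.27, 2.55], [-1.08, 4.22], [0.17, 2.65], [-2.57, 2.57]. Speed limits (rad/s): [2.79, 2.79, 3.14, 3.14, 3.14, 3.14].

### API

Orientations are given as a unit quaternion [w, x, y, z].
In Python, from plant import ctrl gives the robot as it stands. The module is installed in compiled form; this text tells all that it offers.
- The arm moves only by the tool drive_tool, never from a script. Its argument "moves" is text: rows parted by semicolons, each of 7 numbers parted by spaces: the shift along the tool's x, y, z in units of 60 mm (1.0 is 60 mm), then the turn, a rotation vector about the tool's x, y, z in units of 10 degrees (1.0 is 10 degrees), then the finger opening in mm, from 0 to 85.4. In form: tx ty tz ax ay az jaw; .... A call has 1 to 12 rows; each row shifts and turns the commanded pose from where the row before left it, along the tool's axes as they then stand; what a row does not reach is not made up. A row lasts 1/8 s, in which the tool goes at most 62.5 mm and 10.7 degrees, less where a joint would pass 70% of its speed; a pose out of reach is approached as far as the arm can. A call is refused whole if a number of a shift passes 1 or a number of a turn 1, either way. A call with a gripper value outside its range is refused whole. The fingers move at their own pace and stop on an object; "force" is the grip in N (left out, the last holds). Time passes only in rows, so rows that do not move let the fingers close. It gives the time, the measured TCP pose, the force, the opening and the grip force at its end, in the units of the state.
- ctrl.get_obs(): the state, without advancing time (a new reading comes with each control period).
- ctrl.grab_frame(name): name is "scene" or "top"; returns the picture (400x640x3 uint8, red, green, blue); there is no depth.
- ctrl.get_calibration(name): a dict with "K" (3x3 intrinsics, pixels), "k1" (the pictures are not rectified: a ray, as slopes to the right and down, at radius r is drawn at 1 + k1 r^2 times it, then the intrinsics apply), "rvec" (rotation vector, rad) and "tvec" (3), from world to camera coordinates, as OpenCV has them. Camera axes: x right, y down, z forward; pixel columns grow to the right and rows downward; lengths in m; the calibration is good to about 2 mm. A picture is of the moment at which its call begins. get_calibration takes no time and is no camera call.
- ctrl.finish_job(): hands the job in; it is judged then, once.
The state is a dict: "t": time; "qpos": joint angles; "qvel": joint speeds; "tau": joint torques, N m; "tool_pos": TCP position; "ee_rot": TCP orientation; "ft_force": force on the tool from outside, world axes, zero at the start; "wrist_torque": the same for the moment, N m; "width": opening from 0.0 (shut) to 1.0 (fully open); "grasp_force": force on a finger pad.
Only numpy, scipy, OpenCV 4.12 (cv2) and the standard library are available. Lean on these libraries where they do the work, as an engineer would, in place of code of your own. Each camera call takes 0.05 s, during which the arm holds its last target. There are 200 camera calls.

### The job

Pull the locking plug up out of its socket at the arm's tail, stand it fully down in the cradle's empty parking hole and let go of it; only then lift the metal support arm by its balance point and carry it, level all the way, to the stand. Finish holding it there, level and still, with the bore of its head centred just above the tip of the post and not touching the stand, so that I can slip a washer on: do not put it down or let it go. Leave the pen pot, the black adaptor and the roll of labels where they are.

Things in the scene. Friction and masses are not known exactly. Their poses are not given: they have to be found in the camera images.
- cradle: Fixed grey cradle, base 80 (x) x 260 (y) x 8 mm, origin at its underside's centre, turned up to 0.4 rad; may have swapped places with the stand. The arm lies along its y: head rest 45 mm high with 55 mm cheeks at the +y end (bore axis at y +83 mm), notched saddle with 62 mm cheeks at y -72 mm, socket block 50 x 34 mm, 49 mm high, at y -117 mm
- socket (a point): Mouth of the cradle's plug socket, 49 mm above the desk: a 14 mm square hole, 41 mm deep, with two sprung jaws inside, one on either side in cradle x
- parking (a point): Mouth of the parking hole in the 40 mm square block in front of the socket (cradle x -75, y -117 mm), 49 mm above the desk: a 20 mm square hole, 41 mm deep, no jaws; the plug stands in it loosely, leaning a little, its origin again 8 mm above the desk
- plug: Locking plug, 96 mm, 50 g: 8 mm steel pin with a 12 mm ball at its foot (origin under the ball, z up the pin) and a black flat grip 16 (x) x 34 (y) mm at z 68 to 96 mm. It starts in the socket, origin 8 mm above the desk, through the arm's tail eye (top 66 mm above the desk). Jaws hold the ball: pull straight up, 5 to 12 N, 60 mm to clear the eye
- support_arm: Metal arm, 0.3 to 0.6 kg. Round head 60 mm across, 36 mm high, with a 26 mm bore through it; a bar 16 mm wide (z 7 to 29 mm) runs to -y to a tail eye (30 mm across, hole 14 mm, z 7 to 21 mm) 200 mm from the bore. Origin on the bore axis at the underside. Balance point on the bar 60 mm from the bore axis (y -60, z 18 mm). Starts in the cradle, parallel to it, underside 45 mm above the desk
- bore (a point): Lower mouth of the arm's bore: the same point as the arm's origin
- stand: Fixed steel stand: base 100 x 100 x 10 mm, origin at the centre of its underside, with an upright post of 20 mm diameter on it; its foot collar is 38 mm in diameter up to 22 mm
- post_tip (a point): Centre of the top of the post, 90 mm above the desk
- pen_pot: Bystander: dark pen pot with pens, 83 mm wide, 147 mm high; origin at its underside
- cal_tube: Bystander: black ribbed adaptor, 52 mm in diameter, 82 mm high; origin at its underside
- label_roll: Bystander: white roll of labels, 58 mm in diameter, 33 mm high, lying flat beside the cradle; origin at its underside
There are look-alikes about, which are no part of the job. There is more than one size of the plug; the job needs the smallest.

How it is judged:
On the way, in this order (a step that is already met when the one before it is completed fails the run):
1. the plug is out of its socket and stands fully down in the parking hole, let go (height (world z) of plug below 0.02 m and horizontal distance between plug and parking below 0.013 m and contact force between plug and the fingers below 0.1 N and contact force between plug and support_arm below 0.1 N and angle between plug's own z axis and vertical below 0.4 rad and linear speed of plug below 0.05 m/s), for 0.2 s.
2. the arm is lifted clear of the cradle, gripped at its balance point and level (contact force between support_arm and the fingers above 1 N and contact force between support_arm and cradle below 0.05 N and contact force between support_arm and stand below 0.05 N and y of the grasp point in the frame of support_arm between -0.085 and -0.035 m and angle between support_arm's own z axis and vertical below 0.1 rad and height (world z) of support_arm above 0.065 m), for 0.2 s.
At the end, for the whole second after the job is handed in: Arm held within 25 mm of its balance point, level within 0.1 rad, still, touching neither cradle nor stand, bore within 12 mm of the post axis, underside 3 to 60 mm above the post tip; plug let go, at rest and fully down in the parking hole (all of step 1 and contact force between support_arm and the fingers above 1 N and contact force between support_arm and cradle below 0.05 N and contact force between support_arm and stand below 0.05 N and y of the grasp point in the frame of support_arm between -0.085 and -0.035 m and angle between support_arm's own z axis and vertical below 0.1 rad and horizontal distance between bore and post_tip below 0.012 m and z of bore in the frame of post_tip between 0.003 and 0.06 m and linear speed of support_arm below 0.03 m/s and angular speed of support_arm below 0.2 rad/s); the arm keeps its last pose, push and grip.
It fails at once if the arm is taken from the cradle with the plug still in the socket (distance of support_arm from where it was at the start of the episode above 0.03 m and distance between plug and socket below 0.045 m).
It fails at once if the arm tips far out of level (angle between support_arm's own z axis and vertical above 0.3 rad).
It fails at once if the arm knocks against the stand (contact force between support_arm and stand above 2 N).
It fails at once if a bystander is shifted (distance of any of pen_pot, cal_tube, label_roll from where it was at the start of the episode above 0.03 m).
It also fails if it takes over 58 s, if anything falls off the work surface, if the arm or the gripper's body presses on something with over 40 N, if the wrist force passes 120 N, or if a joint passes its speed limit or range.

## Working session

There is one attempt and no reset: what is moved stays moved. The work goes in short steps, Python scripts to look and compute and a tool call to move; the robot and the scene stay as the last step left them, time stands still between calls to the robot, and variables do not carry over. Pictures are saved under pics/ and viewed, at most 10 in all, crops included, and the job is handed in when it is done.

Besides the shell and the picture viewer there is one more tool, called after "Request:" as name(argument=value, ...) on one line, values as JSON. drive_tool: Moves the arm, as the interface text tells. Its arguments: {"type":"object","properties":{"moves":{"type":"string"},"force":{"type":"number"}},"required":["moves"]}

```bash
mkdir -p pics; cat > h.py <<'E'
import numpy as np, cv2
from scipy.spatial.transform import Rotation as R
from plant import ctrl
def cal(n):
    c=ctrl.get_calibration(n); K=np.array(c["K"],float); Rm=cv2.Rodrigues(np.array(c["rvec"],float))[0]; t=np.array(c["tvec"],float).ravel()
    return K,float(c["k1"]),Rm,t
def ray(n,px):
    K,k1,Rm,t=cal(n); p=np.atleast_2d(np.array(px,float))
    d=cv2.undistortPoints(p[:,None],K,np.array([k1,0,0,0,0.]))[:,0]
    return -Rm.T@t,(np.c_[d,np.ones(len(d))])@Rm
def onz(n,px,z):
    o,d=ray(n,px); return o+d*((z-o[2])/d[:,2])[:,None]
def proj(n,P):
    K,k1,Rm,t=cal(n); return cv2.projectPoints(np.atleast_2d(np.array(P,float)),cv2.Rodrigues(Rm)[0],t,K,np.array([k1,0,0,0,0.]))[0][:,0]
def grab(n,f=None):
    im=cv2.cvtColor(ctrl.grab_frame(n),cv2.COLOR_RGB2BGR)
    if f: cv2.imwrite(f,im)
    return im
def go(target,yaw=None):
    o=ctrl.get_obs(); q=o["ee_rot"]; r=R.from_quat([q[1],q[2],q[3],q[0]])
    return r.inv().apply(np.array(target)-o["tool_pos"])/0.06
E
python3 - <<'E'
from h import *
np.set_printoptions(precision=4,suppress=True)
for n in("scene","top"):
    grab(n,f"pics/{n}0.png"); K,k1,Rm,t=cal(n); print(n,K.ravel(),k1,-Rm.T@t); print(Rm)
o=ctrl.get_obs(); q=o["ee_rot"]; print(o); print(R.from_quat([q[1],q[2],q[3],q[0]]).as_matrix())
E
```

```text
scene [494.0486   0.     319.6766   0.     494.0486 195.3112   0.       0.
   1.    ] -0.06665044549052127 [-0.1598 -0.539   0.6111]
[[ 0.5148 -0.8571 -0.0187]
 [-0.4375 -0.2439 -0.8655]
 [ 0.7373  0.4537 -0.5006]]
top [430.9449   0.     314.9138   0.     430.9449 191.4488   0.       0.
   1.    ] 0.011758340769912966 [ 0.3759 -0.0646  1.1011]
[[ 0.0058 -1.      0.0004]
 [-0.9771 -0.0057 -0.2127]
 [ 0.2127  0.0008 -0.9771]]
{'t': 0.1, 'qpos': array([ 1.2229,  0.0879,  1.3721,  0.    ,  1.6836, -0.1031]), 'qvel': array([ 0.0005, -0.001 , -0.0029,  0.0001, -0.0012, -0.    ]), 'tau': array([  0.003 , -35.3014, -31.4219,  -0.0001,   0.008 ,   0.    ]), 'tool_pos': array([0.1332, 0.5332, 0.2412]), 'ee_rot': array([-0.0002,  0.1221,  0.9925, -0.001 ]), 'ft_force': array([-0.5295,  0.4564, -0.0241]), 'wrist_torque': array([-0.0241,  0.0345, -0.0177]), 'grasp_force': 0.0, 'width': 0.99655611391466}
[[-0.9702  0.2424 -0.0007]
 [ 0.2424  0.9702 -0.0019]
 [ 0.0002 -0.002  -1.    ]]
```

View pics/scene0.png

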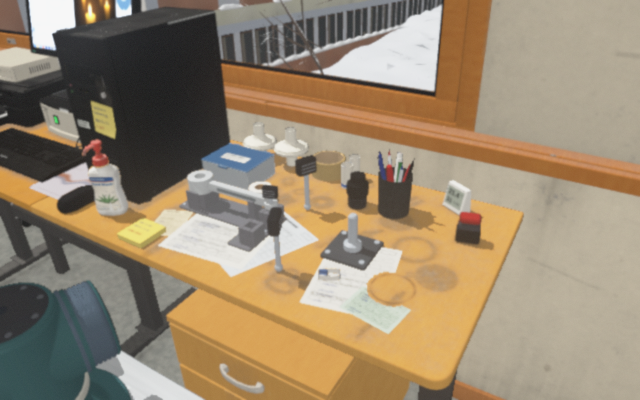

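View pics/top0.png

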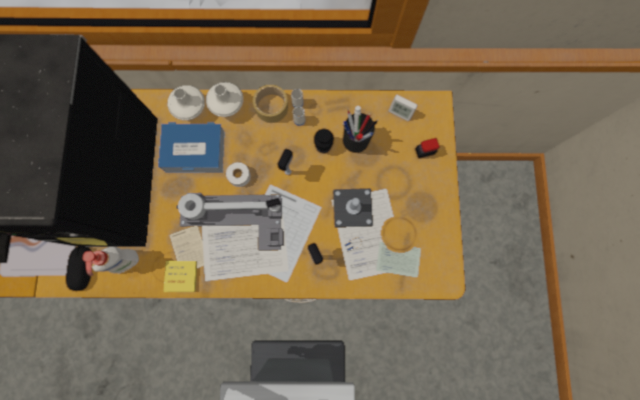

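The scene view shows the arm in its cradle with the head at (200,183) and the tail at about (268,195). The stand is at (352,240), the pen pot at (394,190) and the adaptor at (357,190). The label roll is the white ring at (237,174) in the top view.

Plug candidates in the top view:
- (274,202), in the socket through the tail eye
- (286,158), standing free
- (315,254), standing free

By the description it should be the one in the socket, so I'll check that with a close crop.

```bash
python3 - <<'E'
import cv2,numpy as np
a=cv2.imread("pics/top0.png")[145:265,165:385]; b=cv2.imread("pics/scene0.png")[140:285,175:395]
a=cv2.resize(a,(550,300),interpolation=cv2.INTER_CUBIC); b=cv2.resize(b,(455,300),interpolation=cv2.INTER_CUBIC)
c=np.zeros((600,550,3),np.uint8); c[:300]=a; c[300:,:455]=b
cv2.imwrite("pics/c1.png",c)
E
```

```text
(no output)
```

View pics/c1.png

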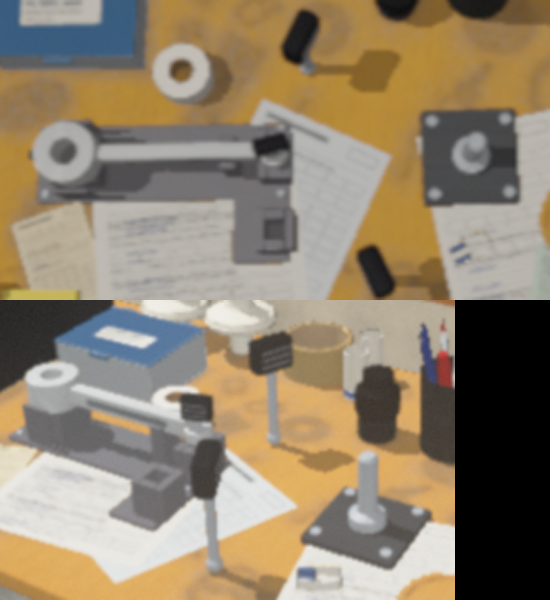

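The crop confirms the socket plug: its black grip is at crop (272,145), which is top (274,203), with its pin through the tail eye. It has the shortest grip of the three, and the other two stand free on the desk. The parking hole is at crop (276,230), which is top (275,237). Next I'll measure.

```bash
python3 - <<'E'
from h import *
np.set_printoptions(precision=4,suppress=True)
im=cv2.imread("pics/top0.png"); hsv=cv2.cvtColor(im,cv2.COLOR_BGR2HSV); g=cv2.cvtColor(im,cv2.COLOR_BGR2GRAY)
def comps(m,box,mn=15):
    x0,y0,x1,y1=box; s=np.zeros_like(m,np.uint8); s[y0:y1,x0:x1]=m[y0:y1,x0:x1]
    out=[]
    for c in cv2.findContours(s*255 if s.max()==1 else s,cv2.RETR_EXTERNAL,cv2.CHAIN_APPROX_NONE)[0]:
        if cv2.contourArea(c)>=mn: out.append((cv2.contourArea(c),c))
    return sorted(out,key=lambda a:-a[0])
dark=(g<45).astype(np.uint8)
for name,box,z in (("grip",(262,190,290,212),.104),("plugB",(275,145,300,172),.1),("plugC",(305,240,328,268),.1)):
    for a,c in comps(dark,box):
        r=cv2.minAreaRect(c); bp=cv2.boxPoints(r); P=onz("top",bp,z); print(name,a,r[0],"c",P.mean(0),"sides",np.linalg.norm(P[1]-P[0]),np.linalg.norm(P[2]-P[1]), "dirs",P[1]-P[0],P[2]-P[1])
arm=((hsv[...,1]<40)&(g>135)).astype(np.uint8)
for a,c in comps(arm,(172,190,275,220)):
    print("arm",a,cv2.boundingRect(c))
    if a>200:
        cc=c[:,0]; hd=cc[cc[:,0]<200]; (x,y),r=cv2.minEnclosingCircle(hd); print("head",x,y,r,onz("top",[[x,y]],.081))
for nm,box,z in(("bore",(184,198,200,216),.081),("roll",(225,160,250,190),.033)):
    sub=g[box[1]:box[3],box[0]:box[2]]; print(nm); print(sub if nm=="bore" else "")
st=((g<85)&(hsv[...,1]<70)).astype(np.uint8)
for a,c in comps(st,(325,180,380,235),300):
    r=cv2.minAreaRect(c); P=onz("top",cv2.boxPoints(r),.010); print("stand",a,P.mean(0),np.linalg.norm(P[1]-P[0]),np.linalg.norm(P[2]-P[1]),P[1]-P[0])
print("park");print(g[222:248:1,256:286])
E
```

```text
grip 50.5 (273.04998779296875, 202.1500244140625) c [0.5666 0.0347 0.104 ] sides 0.028200706726890148 0.012957531063988802 dirs [ 0.0093 -0.0266  0.    ] [-0.0122 -0.0043  0.    ]
plugB 131.0 (284.6379699707031, 159.3448486328125) c [0.6729 0.0099 0.1   ] sides 0.04933387563636896 0.02031853349835138 dirs [ 0.046  -0.0179  0.    ] [-0.0082 -0.0186  0.    ]
plugC 124.5 (315.10003662109375, 253.2000274658203) c [ 0.4483 -0.065   0.1   ] sides 0.018606165493814 0.04408113650188816 dirs [ 0.0084 -0.0166  0.    ] [-0.0393 -0.02    0.    ]
arm 439.0 (178, 193, 25, 25)
head 189.375 204.9375 12.475857734680176 [[0.563  0.2378 0.081 ]]
arm 311.0 (204, 202, 62, 7)
head 0.0 0.0 0.0 [[1.1136 0.7758 0.081 ]]
arm 27.0 (265, 190, 10, 5)
bore
[[173 173 174 175 176 176 174 172 172 172 173 173 172 172 172 166]
 [173 173 174 174 172 168 164 164 166 170 172 173 173 173 173 172]
 [174 172 169 163 153 140 132 133 144 158 168 173 174 173 174 174]
 [173 168 153 133 119 111 106 109 114 128 152 169 173 174 174 174]
 [170 157 131 110 103 102 102 101  99 103 124 153 170 174 175 175]
 [165 142 115 102 102 101  9
[... 3509 characters left out ...]
115 113 111 112 115 116
  115 115 114 110 101 105 112 109  93 106 155 178]
 [172 150 124 116 116 115 115 116 116 116 116 117 115 113 108 111 116 117
  116 115 113 108  99 102 108 106  90 106 155 179]
 [172 150 126 116 116 116 116 116 115 116 117 115 111 107 101 106 113 114
  112 110 103  97  89  90  95  94  85 106 156 179]
 [171 152 126 116 116 115 115 116 115 116 114 106  95  86  80  81  85  85
   85  83  81  77  75  75  84 105 118 134 163 180]
 [174 154 127 117 116 116 116 116 116 116 115 110 103  93  85  85  86  84
   85  85  85  86  86  86 103 146 169 175 180 183]
 [175 155 128 116 116 115 116 116 116 116 116 115 113 111 109 108 108 108
  108 108 108 109 108 108 119 159 181 185 185 185]]
```

```bash
python3 - <<'E'
from h import *
np.set_printoptions(precision=4,suppress=True,linewidth=200)
b=onz("top",[[190.2,205]],.081)[0]; p=onz("top",[[274.1,236.2]],.049)[0]
print("bore",b,"park",p,"bore from scene",onz("scene",[[175+52/2.068,140+75/2.068]],.081))
d=p-b; yaw=np.arctan2(d[1],d[0])-np.arctan2(-.2,-.075); print("yaw",yaw,np.hypot(d[0],d[1]),"exp",np.hypot(.2,.075))
im=cv2.imread("pics/top0.png"); g=cv2.cvtColor(im,cv2.COLOR_BGR2GRAY)
# bar edges: bright band cols 206..262, half-level rows -> line at z=.074
pts=[]
for c in range(208,258,2):
    col=g[196:216,c].astype(float); m=col>140
    if m.sum()>3: pts.append([c,196+np.where(m)[0].mean()])
P=onz("top",pts,.074); f=np.polyfit(P[:,1],P[:,0],1); print("bar slope dx/dy",f,"yaw",-np.arctan(f[0]),"resid",np.std(P[:,0]-np.polyval(f,P[:,1])))
print(g[194:212,262:288])
print("post");print(g[196:216,344:366])
s=cv2.cvtColor(cv2.imread("pics/scene0.png"),cv2.COLOR_BGR2GRAY)
print("postscene");print(s[208:226,344:362])
print("grip scene");print(s[180:206,258:284])
print(onz("top",[[355,203.5]],.09),onz("scene",[[353,216]],.09))
E
```

```text
bore [0.5629 0.2359 0.081 ] park [0.4925 0.0354 0.049 ] bore from scene [[0.5614 0.2305 0.081 ]]
yaw 0.02102809739487932 0.2124820930090806 exp 0.21360009363293828
bar slope dx/dy [-0.0345  0.5698] yaw 0.034454095226171565 resid 0.0006004877349511089
[[123 119 128 151 166 170 169 163 151 136 133 133 131 130 131 129 122 116 122 135 150 162 169 174 178 181]
 [114 113 116 125 133 133 131 129 121 114 112 113 116 124 138 145 133 115 109 122 133 138 146 157 167 174]
 [113 113 112 113 113 113 109 108 107 102 104 107 110 119 129 138 129 110 111 137 150 145 139 139 144 154]
 [112 113 113 113 113 112 112 112 110 103 103 107 107 106 108 110 108 108 119 145 164 166 159 150 143 140]
 [113 113 113 113 112 112 113 112 106  96  95  97  88  77  69  65  74  95 109 126 157 175 176 172 164 154]
 [112 112 113 112 107 105 104  99  86  69  61  58  51  43  36  33  47  77  98 114 154 177 181 180 178 173]
 [112 112 112 106  91  77  71  63  51  40  33  32  29  31  30  29  36  61  87 110 153 177 182 182 182 181]
 [126 127 123 104  71  47  38  33  30  29  31  31  30  31  31  30  31  43  69 102 152 176 182 182 18
[... 6414 characters left out ...]
]
 [164 162 162 163 164 162 161 157 154 153 152 153 153 151 163 183 190 189 180 147 131 145 154 156 155 153]
 [162 163 162 162 162 167 176 176 164 154 152 152 153 151 154 164 169 169 163 149 139 149 156 157 155 156]
 [160 161 160 162 162 172 198 204 180 161 158 153 154 152 152 153 156 158 154 146 148 153 156 159 158 158]
 [158 158 160 161 162 171 196 208 194 183 176 164 156 152 152 156 157 158 155 148 149 149 153 156 159 159]
 [142 149 152 156 159 164 177 194 202 203 200 182 168 161 161 159 162 159 154 147 141 141 144 145 151 157]
 [113 121 131 141 151 157 163 174 180 185 186 183 180 170 165 162 158 156 152 143 136 135 140 139 137 143]]
[[ 0.5672 -0.1596  0.09  ]] [[ 0.5701 -0.1655  0.09  ]]
```

```bash
cat > plan.py <<'E'
from h import *
import sys
# args: jaw  x,y,z,psi,n ...
def plan(wps,jaw):
    o=ctrl.get_obs(); q=o["ee_rot"]; M=R.from_quat([q[1],q[2],q[3],q[0]]).as_matrix()
    p=o["tool_pos"].copy(); s=np.arctan2(M[1,1],M[0,1]); print("now",p.round(4),"psi",s.round(4),"tilt",M[:2,2].round(4),"w",round(o["width"]*85.4,1),"t",round(o["t"],2))
    for x,y,z,s1,n in wps:
        n=int(n)
        for i in range(n):
            d=(np.array([x,y,z])-p)/(n-i)
            ds=(s1-s)/(n-i)
            r=np.array([-d[0]*np.sin(s)+d[1]*np.cos(s),d[0]*np.cos(s)+d[1]*np.sin(s),-d[2]])/.06
            r=r.round(2); a=round(-np.degrees(ds)/10,2)
            dd=r*.06; p=p+np.array([-np.sin(s)*dd[0]+np.cos(s)*dd[1],np.cos(s)*dd[0]+np.sin(s)*dd[1],-dd[2]]); s-=np.radians(a*10)
            print(f"{r[0]:g} {r[1]:g} {r[2]:g} 0 0 {a:g} {jaw};",end=" ")
        print()
plan([tuple(map(float,a.split(","))) for a in sys.argv[2:]],sys.argv[1])
E
python3 plan.py 60 .22,.27,.25,.9,8 .40,.10,.25,.5,7 .569,.036,.18,.27,7 .569,.036,.084,.27,5
python3 -c "
from h import *
print(onz('scene',[[135,195],[228,150],[155,225]],0),onz('top',[[155,145]],.0))"
```

```text
now [0.1332 0.5332 0.2412] psi 1.326 tilt [-0.0007 -0.0019] w 85.1 t 0.1
-0.31 -0.49 -0.02 0 0 0.31 60; -0.33 -0.47 -0.02 0 0 0.3 60; -0.36 -0.45 -0.02 0 0 0.31 60; -0.38 -0.43 -0.02 0 0 0.3 60; -0.41 -0.41 -0.02 0 0 0.31 60; -0.43 -0.39 -0.02 0 0 0.3 60; -0.44 -0.37 -0.01 0 0 0.31 60; -0.47 -0.34 -0.02 0 0 0.3 60; 
-0.59 -0.05 0 0 0 0.33 60; -0.59 -0.02 0 0 0 0.33 60; -0.59 0.02 0 0 0 0.33 60; -0.59 0.05 0 0 0 0.33 60; -0.58 0.08 0 0 0 0.32 60; -0.58 0.12 0 0 0 0.33 60; -0.56 0.15 0 0 0 0.32 60; 
-0.33 0.28 0.17 0 0 0.19 60; -0.32 0.29 0.17 0 0 0.19 60; -0.31 0.3 0.17 0 0 0.19 60; -0.3 0.31 0.17 0 0 0.19 60; -0.28 0.32 0.16 0 0 0.19 60; -0.28 0.33 0.17 0 0 0.19 60; -0.26 0.34 0.16 0 0 0.18 60; 
-0 -0 0.32 0 0 0 60; -0 -0 0.32 0 0 0 60; -0 -0 0.32 0 0 0 60; -0 -0 0.32 0 0 0 60; -0 -0 0.32 0 0 0 60; 
[[0.51376472 0.42471591 0.        ]
 [0.83818242 0.39153936 0.        ]
 [0.44147075 0.27356609 0.        ]] [[0.7401784  0.36448445 0.        ]]
```

Request:
drive_tool(moves="-0.31 -0.49 -0.02 0 0 0.31 60; -0.33 -0.47 -0.02 0 0 0.3 60; -0.36 -0.45 -0.02 0 0 0.31 60; -0.38 -0.43 -0.02 0 0 0.3 60; -0.41 -0.41 -0.02 0 0 0.31 60; -0.43 -0.39 -0.02 0 0 0.3 60; -0.44 -0.37 -0.01 0 0 0.31 60; -0.47 -0.34 -0.02 0 0 0.3 60; -0.59 -0.05 0 0 0 0.33 60; -0.59 -0.02 0 0 0 0.33 60; -0.59 0.02 0 0 0 0.33 60; -0.59 0.05 0 0 0 0.33 60")

```text
t: 1.6
tool_pos: [0.324, 0.1721, 0.2509]
ee_rot: [-0.0, 0.436, 0.9, -0.0]
ft_force: [0.7, 0.4, -0.1]
width: 0.702
grasp_force: 0.0
```

Request:
drive_tool(moves="-0.58 0.08 0 0 0 0.32 60; -0.58 0.12 0 0 0 0.33 60; -0.56 0.15 0 0 0 0.32 60; -0.33 0.28 0.17 0 0 0.19 60; -0.32 0.29 0.17 0 0 0.19 60; -0.31 0.3 0.17 0 0 0.19 60; -0.3 0.31 0.17 0 0 0.19 60; -0.28 0.32 0.16 0 0 0.19 60; -0.28 0.33 0.17 0 0 0.19 60; -0.26 0.34 0.16 0 0 0.18 60; 0 0 0 0 0 0 60; 0 0 0 0 0 0 60")

```text
t: 3.1
tool_pos: [0.5687, 0.0367, 0.1809]
ee_rot: [-0.001, 0.605, 0.796, -0.0]
ft_force: [0.3, -0.2, -0.8]
width: 0.7
grasp_force: 0.0
```

```bash
python3 plan.py 60 .569,.036,.084,.27,6; python3 - <<'E'
from h import *
a=grab("top")[150:260,215:345]; b=grab("scene")[120:265,200:360]
c=np.zeros((600,592,3),np.uint8); c[:300,:355]=cv2.resize(a,(355,300),interpolation=cv2.INTER_CUBIC); c[300:,:331]=cv2.resize(b,(331,300),interpolation=cv2.INTER_CUBIC)
cv2.imwrite("pics/c2.png",c)
E
```

```text
now [0.5687 0.0367 0.1809] psi 0.2705 tilt [-0.0012  0.0004] w 59.8 t 3.1
-0 0 0.27 0 0 0 60; -0 0 0.27 0 0 0 60; -0 0 0.27 0 0 0 60; -0 0 0.27 0 0 0 60; -0.01 0 0.27 0 0 0 60; -0 0 0.27 0 0 0 60;
```

View pics/c2.png

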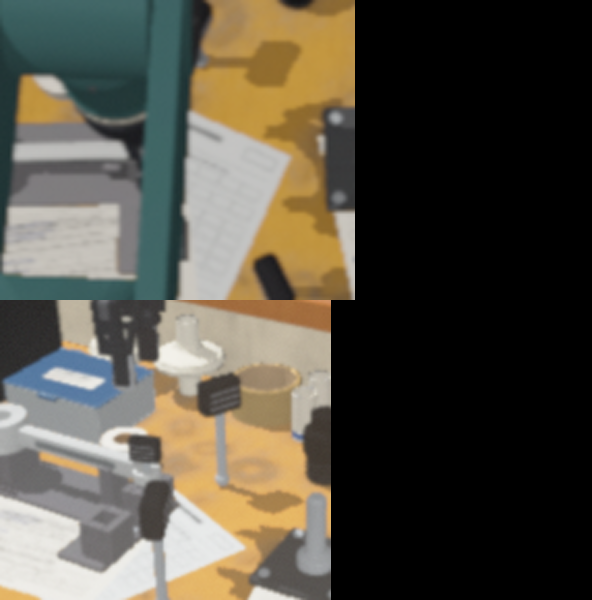

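The gripper hangs open above the plug, at scene crop (125,345), with the grip at crop (145,448). I'll check the alignment by projection before going down.

```bash
python3 -c "
from h import *
p=proj('scene',[[.569,.036,.17],[.569,.036,.104],[.569,.036,.076],[.569,.036,.18]]);print(p,((p-[200,120])*2.069+[0,300]).round())
print(proj('top',[[.569,.036,.104]]), proj('scene',[[.573,-.16,.09],[.573,-.16,.0]]))"
```

```text
[[266.67798521 157.87495165]
 [268.90122961 185.84145306]
 [269.80946534 197.1888807 ]
 [266.3307589  153.48242495]] [[138. 378.]
 [143. 436.]
 [144. 460.]
 [137. 369.]]
[[272.52981975 201.15331205]] [[351.20319268 214.58854999]
 [350.60341042 251.47883842]]
```

Request:
drive_tool(moves="0 0 0.27 0 0 0 60; 0 0 0.27 0 0 0 60; 0 0 0.27 0 0 0 60; 0 0 0.27 0 0 0 60; -0.01 0 0.27 0 0 0 60; 0 0 0.27 0 0 0 60; 0 0 0 0 0 0 60; 0 0 0 0 0 0 60")

```text
t: 4.2
tool_pos: [0.5699, 0.0359, 0.0843]
ee_rot: [0.0, 0.605, 0.796, 0.0]
ft_force: [-0.2, -0.7, 0.8]
width: 0.702
grasp_force: 0.0
```

Request:
drive_tool(moves="0 0 0 0 0 0 10; 0 0 0 0 0 0 10; 0 0 0 0 0 0 10; 0 0 0 0 0 0 10; 0 0 0 0 0 0 10; 0 0 0 0 0 0 10", force=60)

```text
t: 4.95
tool_pos: [0.5699, 0.0359, 0.0845]
ee_rot: [0.001, 0.605, 0.796, 0.0]
ft_force: [0.1, -1.2, 2.6]
width: 0.175
grasp_force: 59.7
```

Request:
drive_tool(moves="0 0 -0.1 0 0 0 10; 0 0 -0.1 0 0 0 10; 0 0 -0.1 0 0 0 10; 0 0 -0.15 0 0 0 10; 0 0 -0.15 0 0 0 10; 0 0 -0.15 0 0 0 10; 0 0 -0.15 0 0 0 10; 0 0 -0.15 0 0 0 10; 0 0 -0.15 0 0 0 10; 0 0 -0.1 0 0 0 10; 0 0 0 0 0 0 10; 0 0 0 0 0 0 10")

```text
t: 6.45
tool_pos: [0.5692, 0.0359, 0.1615]
ee_rot: [-0.0, 0.605, 0.796, -0.0]
ft_force: [0.7, 0.1, -0.5]
width: 0.171
grasp_force: 59.4
```

```bash
python3 plan.py 10 .4945,.034,.1625,.27,6; python3 - <<'E'
from h import *
b=grab("scene")[130:275,180:340]
cv2.imwrite("pics/c3.png",cv2.resize(b,(640,580),interpolation=cv2.INTER_CUBIC))
E
```

```text
now [0.5692 0.0359 0.1615] psi 0.27 tilt [-0.0008  0.0001] w 14.6 t 6.45
0.05 -0.2 -0 0 0 0 10; 0.05 -0.2 -0 0 0 0 10; 0.05 -0.2 -0 0 0 0 10; 0.05 -0.2 -0.01 0 0 0 10; 0.05 -0.2 -0 0 0 0 10; 0.05 -0.21 -0.01 0 0 0 10;
```

View pics/c3.png

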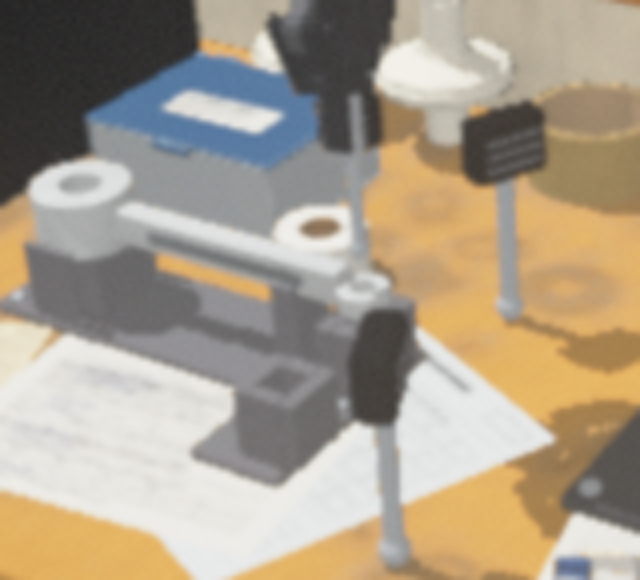

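The plug is out and hangs vertically below the fingers at crop (355,100–265). The parking mouth is at crop (280,378). I'll move over the hole and go down slowly.

Request:
drive_tool(moves="0.05 -0.2 0 0 0 0 10; 0.05 -0.2 0 0 0 0 10; 0.05 -0.2 0 0 0 0 10; 0.05 -0.2 0 0 0 0 10; 0.05 -0.2 0 0 0 0 10; 0.06 -0.22 0 0 0 0 10; 0 0 0 0 0 0 10; 0 0 0 0 0 0 10; 0 0 0.2 0 0 0 10; 0 0 0.2 0 0 0 10; 0 0 0.1 0 0 0 10; 0 0 0 0 0 0 10")

```text
t: 8.0
tool_pos: [0.4934, 0.0343, 0.1307]
ee_rot: [-0.001, 0.605, 0.796, -0.001]
ft_force: [0.8, 0.2, -0.5]
width: 0.174
grasp_force: 59.4
```

```bash
python3 plan.py 10 .494,.0342,.085,.27,8; python3 - <<'E'
from h import *
b=grab("scene")[150:275,200:338]
cv2.imwrite("pics/c4.png",cv2.resize(b,(640,580),interpolation=cv2.INTER_CUBIC))
print((proj("scene",[[.494,.0342,.131-.0765+.0],[.494,.0342,.049]])-[200,150])*4.64)
E
```

```text
now [0.4934 0.0343 0.1307] psi 0.2701 tilt [-0.0023  0.0002] w 14.9 t 8.0
-0 0 0.1 0 0 0 10; -0 0 0.09 0 0 0 10; -0 0 0.1 0 0 0 10; -0 0 0.09 0 0 0 10; -0 0 0.1 0 0 0 10; -0 0 0.09 0 0 0 10; -0 0 0.1 0 0 0 10; -0 0.01 0.09 0 0 0 10; 
[[231.62769331 335.6359887 ]
 [232.73710978 345.94124491]]
```

View pics/c4.png

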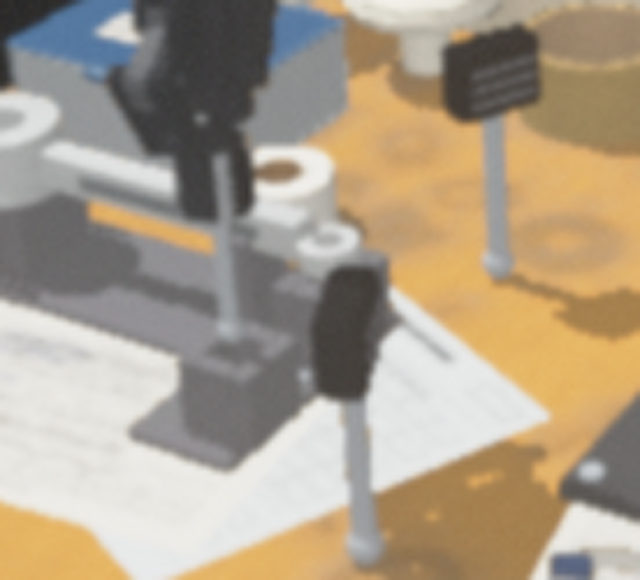

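The ball is just above the mouth, at crop (229,335). The mouth centre from the earlier crop maps to (232,346), which matches the projection, so I'll go down.

Request:
drive_tool(moves="0 0 0.1 0 0 0 10; 0 0 0.1 0 0 0 10; 0 0 0.1 0 0 0 10; 0 0 0.1 0 0 0 10; 0 0 0.1 0 0 0 10; 0 0 0.1 0 0 0 10; 0 0 0.1 0 0 0 10; 0 0 0.05 0 0 0 10; 0 0 0 0 0 0 10; 0 0 0 0 0 0 10")

```text
t: 9.3
tool_pos: [0.4941, 0.0343, 0.0872]
ee_rot: [0.0, 0.605, 0.796, 0.0]
ft_force: [1.1, -0.3, -1.1]
width: 0.178
grasp_force: 59.4
```

Request:
drive_tool(moves="0 0 0.03 0 0 0 10; 0 0 0 0 0 0 10; 0 0 0 0 0 0 24; 0 0 0 0 0 0 24; 0 0 0 0 0 0 40; 0 0 0 0 0 0 50; 0 0 0 0 0 0 50; 0 0 0 0 0 0 50", force=30)

```text
t: 10.3
tool_pos: [0.4939, 0.0343, 0.0851]
ee_rot: [-0.0, 0.605, 0.796, 0.0]
ft_force: [-1.0, 0.1, 0.2]
width: 0.585
grasp_force: 0.0
```

Request:
drive_tool(moves="0 0 -0.2 0 0 0 50; 0 0 -0.3 0 0 0 50; 0 0 -0.4 0 0 0 50; 0 0 -0.4 0 0 0 50; 0 0 0 0 0 0 50; 0 0 0 0 0 0 50")

```text
t: 11.05
tool_pos: [0.4937, 0.0343, 0.163]
ee_rot: [-0.0, 0.605, 0.796, 0.0]
ft_force: [-0.0, -0.7, -0.8]
width: 0.584
grasp_force: 0.0
```

```bash
python3 plan.py 50 .53,.12,.165,.1,5 .5651,.176,.155,.03,5; python3 - <<'E'
from h import *
b=grab("scene","pics/s5.png")[150:275,200:338]
cv2.imwrite("pics/c5.png",cv2.resize(b,(640,580),interpolation=cv2.INTER_CUBIC))
print((proj("scene",[[.494,.0342,.104],[.494,.0342,.076],[.494,.0342,.049]])-[200,150])*4.64)
E
```

```text
now [0.4937 0.0343 0.163 ] psi 0.2701 tilt [-0.      0.0001] w 49.9 t 11.05
0.24 0.19 -0.01 0 0 0.19 50; 0.25 0.19 -0.01 0 0 0.2 50; 0.26 0.17 -0 0 0 0.19 50; 0.26 0.17 -0.01 0 0 0.2 50; 0.27 0.16 -0 0 0 0.19 50; 
0.17 0.13 0.03 0 0 0.08 50; 0.18 0.13 0.03 0 0 0.08 50; 0.18 0.13 0.03 0 0 0.08 50; 0.18 0.13 0.04 0 0 0.08 50; 0.17 0.13 0.03 0 0 0.09 50; 
[[221.40764006 240.29629625]
 [227.24113178 294.8053357 ]
 [232.73710978 345.94124491]]
```

View pics/c5.png

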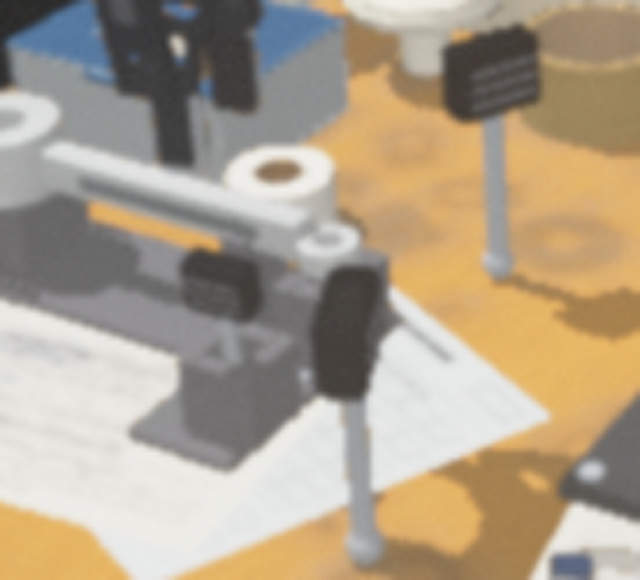

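The plug stands in the parking hole, leaning slightly: grip at crop (222,285), pin going down into the mouth at (232,350), and it has been let go. Next is the arm's balance point.

Request:
drive_tool(moves="0.24 0.19 -0.05 0 0 0.2 50; 0.25 0.19 -0.05 0 0 0.2 50; 0.26 0.17 0 0 0 0.2 50; 0.26 0.17 0 0 0 0.2 50; 0.27 0.16 0 0 0 0.2 50; 0.17 0.13 0.03 0 0 0.08 50; 0.18 0.13 0.03 0 0 0.08 50; 0.18 0.13 0.03 0 0 0.08 50; 0.18 0.13 0.04 0 0 0.08 50; 0.17 0.13 0.03 0 0 0.08 50; 0 0 0 0 0 0 50; 0 0 0 0 0 0 50")

```text
t: 12.6
tool_pos: [0.5657, 0.1753, 0.1595]
ee_rot: [0.0, 0.698, 0.716, -0.0]
ft_force: [0.7, -0.9, 0.6]
width: 0.582
grasp_force: 0.0
```

```bash
python3 plan.py 50 .5645,.176,.055,.03,7
```

```text
now [0.5657 0.1753 0.1595] psi 0.0257 tilt [-0.0002 -0.0003] w 49.7 t 12.6
0 -0 0.25 0 0 -0 50; 0 -0 0.25 0 0 -0 50; 0 -0 0.25 0 0 -0 50; 0 -0.01 0.25 0 0 -0.01 50; 0 -0 0.25 0 0 -0 50; 0.01 -0.01 0.25 0 0 -0.01 50; 0 -0 0.24 0 0 -0 50;
```

Request:
drive_tool(moves="0 0 0.25 0 0 0 50; 0 0 0.25 0 0 0 50; 0 0 0.25 0 0 0 50; 0 -0.01 0.25 0 0 0 50; 0 0 0.25 0 0 0 50; 0.01 -0.01 0.25 0 0 -0.02 50; 0 0 0.24 0 0 0 50; 0 0 0 0 0 0 50; 0 0 0 0 0 0 50")

```text
t: 13.72
tool_pos: [0.565, 0.1761, 0.0555]
ee_rot: [0.0, 0.697, 0.717, 0.0]
ft_force: [-0.5, 1.2, -0.5]
width: 0.589
grasp_force: 0.0
```

Request:
drive_tool(moves="0 0 0 0 0 0 5; 0 0 0 0 0 0 5; 0 0 0 0 0 0 5; 0 0 0 0 0 0 5; 0 0 0 0 0 0 5; 0 0 0 0 0 0 5", force=110)

```text
t: 14.48
tool_pos: [0.5658, 0.1762, 0.0564]
ee_rot: [0.001, 0.697, 0.717, 0.001]
ft_force: [3.3, -0.3, 5.6]
width: 0.166
grasp_force: 108.5
```

Request:
drive_tool(moves="0 0 -0.05 0 0 0 5; 0 0 -0.1 0 0 0 5; 0 0 -0.1 0 0 0 5; 0 0 -0.15 0 0 0 5; 0 0 -0.15 0 0 0 5; 0 0 -0.15 0 0 0 5; 0 0 -0.15 0 0 0 5; 0 0 -0.15 0 0 0 5; 0 0 -0.15 0 0 0 5; 0 0 -0.15 0 0 0 5; 0 0 -0.1 0 0 0 5; 0 0 0 0 0 0 5")

```text
t: 15.98
tool_pos: [0.565, 0.1761, 0.1399]
ee_rot: [0.0, 0.697, 0.717, 0.001]
ft_force: [-0.1, 0.1, -3.5]
width: 0.17
grasp_force: 108.4
```

Request:
drive_tool(moves="0 0 0 0 0 0 5; 0 0 0 0 0 0 5")

```text
t: 16.23
tool_pos: [0.5643, 0.176, 0.1385]
ee_rot: [-0.0, 0.697, 0.717, -0.0]
ft_force: [0.3, -0.9, -5.1]
width: 0.165
grasp_force: 108.4
```

```bash
python3 - <<'E'
from h import *
o=ctrl.get_obs(); print({k:np.round(o[k],3) for k in("tool_pos","ft_force","wrist_torque","grasp_force")})
a=grab("top","pics/t6.png");b=grab("scene","pics/s6.png")[110:255,160:320]
c=np.zeros((580,800,3),np.uint8); c[:,:640]=cv2.resize(b,(640,580),interpolation=cv2.INTER_CUBIC)
cv2.imwrite("pics/c6.png",c[:,:640])
E
```

```text
{'tool_pos': array([0.564, 0.176, 0.138]), 'ft_force': array([ 0.331, -0.903, -5.145]), 'wrist_torque': array([ 0.018,  0.019, -0.009]), 'grasp_force': np.float64(108.357)}
```

View pics/c6.png

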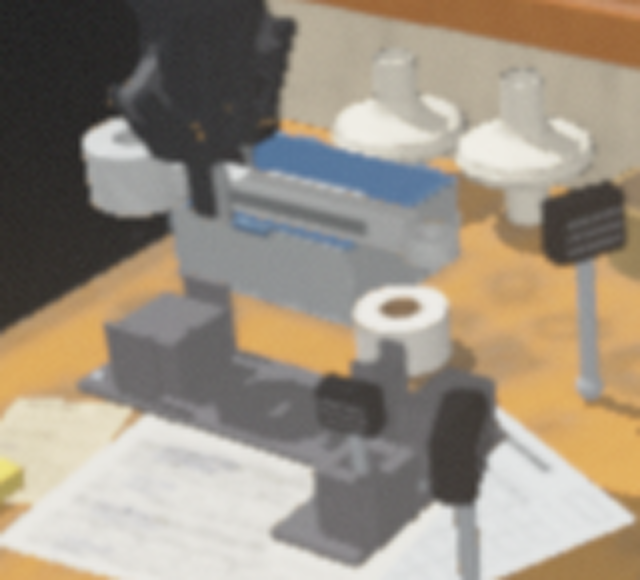

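The arm is up and level: head at crop (130,165), tail at (430,240), clear of the cradle, with the wrist moment near zero. The plug is still parked. I'll carry it across now.

```bash
python3 plan.py 5 .567,.08,.1385,.03,6 .573,-.16,.1385,.03,10 .5747,-.220,.1385,.03,5
```

```text
now [0.5643 0.176  0.1386] psi 0.0292 tilt [-0.0009 -0.0001] w 14.3 t 16.32
-0.27 -0 0 0 0 -0 5; -0.27 -0 0 0 0 -0 5; -0.27 -0 0 0 0 -0 5; -0.26 -0 0 0 0 -0 5; -0.27 -0 0 0 0 -0 5; -0.26 -0 0 0 0 -0 5; 
-0.4 -0 0 0 0 -0 5; -0.4 -0 0 0 0 -0 5; -0.4 -0 0 0 0 -0 5; -0.4 -0 0 0 0 -0 5; -0.4 -0 0 0 0 -0 5; -0.4 -0 0 0 0 -0 5; -0.4 -0 0 0 0 -0 5; -0.4 -0.01 0 0 0 -0 5; -0.4 -0 0 0 0 -0 5; -0.4 -0.01 0 0 0 -0 5; 
-0.2 0 0 0 0 -0 5; -0.2 0 0 0 0 -0 5; -0.2 0 0 0 0 -0 5; -0.2 0 0 0 0 -0 5; -0.2 0 0 0 0 -0 5;
```

Request:
drive_tool(moves="-0.1 0 0 0 0 0 5; -0.2 0 0 0 0 0 5; -0.3 0 0 0 0 0 5; -0.35 0 0 0 0 0 5; -0.35 0 0 0 0 0 5; -0.4 0 0 0 0 0 5; -0.4 0 0 0 0 0 5; -0.4 0 0 0 0 0 5; -0.4 0 0 0 0 0 5; -0.4 0 0 0 0 0 5; -0.4 0 0 0 0 0 5; -0.4 0 0 0 0 0 5")

```text
t: 17.82
tool_pos: [0.5714, -0.072, 0.1392]
ee_rot: [0.0, 0.697, 0.717, 0.0]
ft_force: [0.7, -0.5, -3.9]
width: 0.169
grasp_force: 108.4
```

Request:
drive_tool(moves="-0.4 0 0 0 0 0 5; -0.4 0 0 0 0 0 5; -0.4 0 0 0 0 0 5; -0.35 0 0 0 0 0 5; -0.3 0 0 0 0 0 5; -0.25 0 0 0 0 0 5; -0.2 0 0 0 0 0 5; -0.1 0 0 0 0 0 5; -0.05 0 0 0 0 0 5; 0 0 0 0 0 0 5; 0 0 0 0 0 0 5; 0 0 0 0 0 0 5")

```text
t: 19.32
tool_pos: [0.5761, -0.2164, 0.1391]
ee_rot: [-0.0, 0.696, 0.718, 0.0]
ft_force: [0.1, -0.6, -4.4]
width: 0.166
grasp_force: 108.4
```

```bash
python3 plan.py 5 .5747,-.22,.1385,.03,2;  python3 - <<'E'
from h import *
a=grab("top","pics/t7.png")[160:250,320:440];b=grab("scene","pics/s7.png")[130:280,240:440]
c=np.zeros((600,560,3),np.uint8); c[:300,:400]=cv2.resize(a,(400,300),interpolation=cv2.INTER_CUBIC); c[300:,:400]=cv2.resize(b,(400,300),interpolation=cv2.INTER_CUBIC)
cv2.imwrite("pics/c7.png",c[:,:400])
E
```

```text
now [ 0.5761 -0.2164  0.1391] psi 0.0298 tilt [0.     0.0002] w 14.2 t 19.32
-0.03 -0.01 0.01 0 0 -0 5; -0.03 -0.02 0 0 0 -0 5;
```

View pics/c7.png

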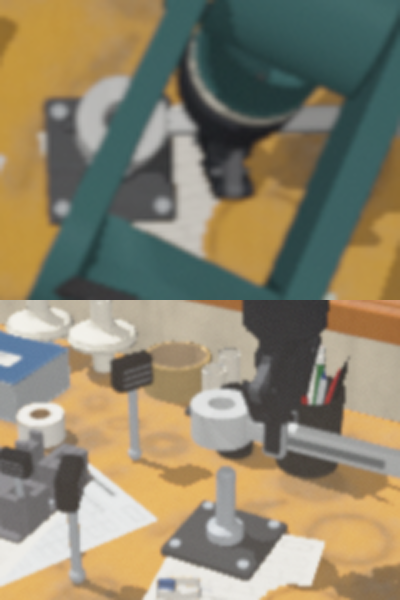

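The head is over the post: scene head top at about (351,182), post tip at about (352,215), with a visible gap. I'll make the small correction and then measure.

Request:
drive_tool(moves="-0.03 -0.01 0 0 0 0 5; -0.03 -0.02 0 0 0 0 5; 0 0 0.05 0 0 0 5; 0 0 0.05 0 0 0 5; 0 0 0 0 0 0 5; 0 0 0 0 0 0 5; 0 0 0 0 0 0 5")

```text
t: 20.3
tool_pos: [0.5745, -0.2205, 0.1333]
ee_rot: [0.0, 0.697, 0.717, 0.0]
ft_force: [-0.3, -0.7, -4.6]
width: 0.169
grasp_force: 108.4
```

```bash
python3 - <<'E'
from h import *
np.set_printoptions(precision=4,suppress=True,linewidth=200)
o=ctrl.get_obs(); z=.045+o["tool_pos"][2]-.0560; print(o["tool_pos"],"under",z)
s=grab("scene","pics/s8.png"); t=grab("top","pics/t8.png")
print("pred bore top scene",proj("scene",[[.573,-.16,z+.036]]),"top",proj("top",[[.573,-.16,z+.036]]))
print("post tip pred", proj("scene",[[.573,-.16,.09]]))
g=cv2.cvtColor(s,cv2.COLOR_BGR2GRAY); print(g[174:196,333:371])
c=np.zeros((600,800,3),np.uint8)
c=np.hstack([cv2.resize(s[165:260,300:400],(400,380),interpolation=cv2.INTER_CUBIC),cv2.resize(t[165:260,310:410],(400,380),interpolation=cv2.INTER_CUBIC)])
cv2.imwrite("pics/c8.png",c)
E
```

```text
[ 0.5745 -0.2205  0.1333] under 0.12226584336810437
pred bore top scene [[351.6793 184.2105]] top [[357.9527 195.2664]]
post tip pred [[351.2032 214.5885]]
[[135 135 134 133 133 133 132 144 175 187 185 183 185 186 186 186 172 123  76  65  62  62  64  62  62  59  60  60  61  64  74  90 115 132 131 128 126 130]
 [135 133 133 132 133 130 130 145 174 187 185 183 183 184 186 186 171 121  76  63  64  61  62  63  64  60  61  62  63  71  76  77  86 104 120 123 124 125]
 [135 134 133 133 131 132 132 145 177 186 185 182 183 185 186 188 172 125  85  76  76  75  75  70  67  66  64  63  64  69  73  76  83 105 121 124 124 122]
 [136 135 135 134 133 132 132 143 175 187 185 186 187 191 196 196 186 151 130 124 124 125 121 110  96  88  77  72  69  71  71  72  81 104 115 118 121 118]
 [135 136 134 135 131 130 130 146 178 192 194 201 203 205 210 212 211 198 189 188 190 191 186 174 160 148 132 116  96  76  69  68  80  96 106 109 112 106]
 [134 135 133 132 130 130 137 159 192 207 214 219 220 220 221 222 221 219 219 219 220 221 220 217 214 208 193 178 153 106  71  67  75  90  98  98 100  93]
 [136 133 131 
[... 1766 characters left out ...]
24 225 224 224 224 222 221 220 220 215 204 194 182 169 148 110  76  65  63  64]
 [184 181 174 168 175 181 179 177 177 180 184 193 200 204 208 212 215 216 217 216 216 217 215 210 204 201 199 190 180 175 171 163 155 129  92  70  66  66]
 [186 187 185 185 182 180 179 176 175 175 174 177 179 180 181 182 186 187 187 188 189 188 187 185 182 178 178 175 173 171 168 165 164 155 122  89  77  72]
 [187 186 185 187 182 181 178 176 175 174 172 174 175 175 172 171 172 174 174 175 173 174 175 174 174 172 172 172 170 170 168 166 174 182 160 128 116 102]
 [185 185 186 185 183 181 178 177 174 173 170 172 173 175 174 171 173 173 173 174 175 174 174 172 173 172 172 170 168 168 166 167 172 180 175 163 158 146]]
```

View pics/c8.png

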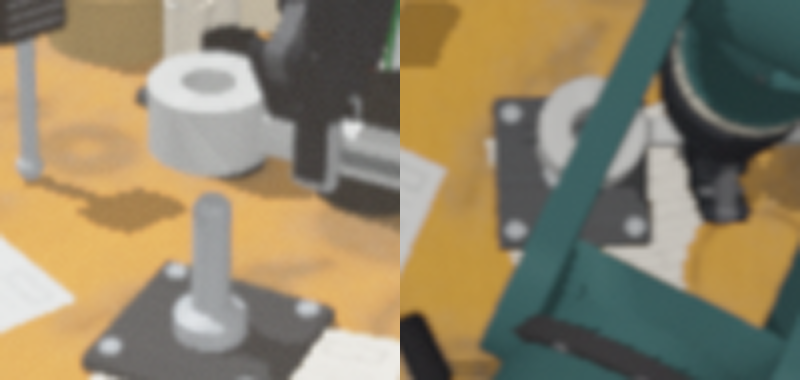

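```bash
python3 - <<'E'
from h import *
np.set_printoptions(precision=4,suppress=True,linewidth=220)
t=cv2.imread("pics/t8.png"); h=cv2.cvtColor(t,cv2.COLOR_BGR2HSV); g=cv2.cvtColor(t,cv2.COLOR_BGR2GRAY)
m=((h[...,1]<35)&(g>130)).astype(np.uint8); m[:, :341]=0; m[:,366:]=0; m[:180]=0; m[215:]=0
c=max(cv2.findContours(m,cv2.RETR_EXTERNAL,cv2.CHAIN_APPROX_NONE)[0],key=cv2.contourArea)[:,0]
print(cv2.boundingRect(c))
print(g[180:204,342:372])
E
```

```text
(345, 185, 16, 26)
[[148 150 148 145 141 137 135 135 135 135 135 134 136 139 142 146 148 150 150 150 144 128 106  90  86  86  87  86  86  86]
 [147 146 145 143 140 137 135 135 136 136 136 135 136 138 142 145 148 151 151 148 138 117  96  88  87  86  86  86  86  86]
 [145 144 142 140 139 137 135 136 136 138 137 136 137 138 140 144 147 151 152 145 128 105  90  86  86  86  86  86  87  86]
 [143 141 140 140 139 136 134 136 136 137 137 137 138 143 149 151 154 156 152 138 117  96  87  86  87  86  86  86  87  86]
 [141 139 141 141 141 138 137 136 138 139 142 147 153 161 168 170 169 166 155 131 105  90  87  86  86  86  86  86  86  87]
 [140 141 143 143 144 140 138 138 142 148 158 169 177 180 181 181 178 174 158 126  98  87  86  87  87  86  87  86  85  87]
 [141 143 145 146 146 143 143 149 160 170 177 181 184 185 185 183 180 172 149 113  92  86  86  86  87  86  86  86  86  92]
 [142 145 146 146 147 146 153 167 177 181 182 184 185 186 186 184 179 163 131 100  87  87  87  86  87  87  86  86  86  99]
 [134 136 137 139 141 150 167 178 183 183 184 184 186 187 187 184 174 148 113  91  87  86  86  86
[... 1171 characters left out ...]
179 155 119  98  90  88  86  87  86  87  86  86  87  86  91 118 159 180 185 179 161]
 [ 78  86 120 163 183 187 186 185 186 181 166 137 107  92  87  87  86  87  86  86  86  86  87 102 140 171 184 185 178 159]
 [ 74  84 117 159 181 186 187 186 186 184 175 149 111  90  87  86  86  87  86  86  86  86  91 120 158 180 186 184 172 151]
 [ 79  90 124 157 178 186 187 187 186 184 174 144 106  89  86  86  87  87  87  86  86  88 102 141 171 184 187 182 161 136]
 [ 82  93 121 148 170 183 187 187 187 181 161 126  96  87  86  86  86  86  86  87  87  91 120 159 180 186 185 175 146 126]
 [ 83  90 115 137 157 175 185 187 186 176 147 109  90  86  87  86  87  86  87  86  88 102 141 171 183 186 181 161 121 113]]
```

```bash
python3 - <<'E'
from h import *
np.set_printoptions(precision=4,suppress=True)
def tri(a,b):
    A=[];r=[]
    o1,d1=ray("top",[a]);o2,d2=ray("scene",[b]);d1=d1[0]/np.linalg.norm(d1);d2=d2[0]/np.linalg.norm(d2)
    M=[np.eye(3)-np.outer(d,d) for d in(d1,d2)]; return np.linalg.solve(M[0]+M[1],M[0]@o1+M[1]@o2)
print("bore top",tri([358.1,197],[351.9,185]),onz("top",[[358.1,197]],.158),onz("scene",[[351.9,185]],.158))
print("post",tri([354.9,201],[352.2,215.2]),onz("top",[[354.9,201]],.09),onz("scene",[[352.2,215.2]],.09))
E
```

```text
bore top [ 0.5696 -0.1611  0.1582] [[ 0.5691 -0.1603  0.158 ]] [[ 0.5709 -0.1616  0.158 ]]
post [ 0.5743 -0.1605  0.0878] [[ 0.5732 -0.1594  0.09  ]] [[ 0.572  -0.1628  0.09  ]]
```

Triangulated in both views, the bore is about 3–4 mm short in x, and its height is as expected (0.158). I'll shift it 3 mm.

Request:
drive_tool(moves="0 0.03 0 0 0 0 5; 0 0.02 0 0 0 0 5; 0 0 0 0 0 0 5; 0 0 0 0 0 0 5; 0 0 0 0 0 0 5; 0 0 0 0 0 0 5; 0 0 0 0 0 0 5; 0 0 0 0 0 0 5")

```text
t: 21.4
tool_pos: [0.5774, -0.2204, 0.1331]
ee_rot: [0.0, 0.697, 0.717, 0.0]
ft_force: [-0.1, 0.2, -4.6]
width: 0.167
grasp_force: 108.4
```

```bash
python3 - <<'E'
from h import *
s=grab("scene"); g=cv2.cvtColor(s,cv2.COLOR_BGR2GRAY).astype(int); g0=cv2.cvtColor(cv2.imread("pics/s6.png"),cv2.COLOR_BGR2GRAY).astype(int)
print("parked plug area change",abs(g-g0)[200:250,235:262].mean())
o=ctrl.get_obs(); print(o["tool_pos"],o["ft_force"],abs(o["qvel"]).max(),o["grasp_force"])
print(ctrl.finish_job())
E
```

```text
parked plug area change 8.466666666666667
[ 0.5773834  -0.22036822  0.1331251 ] [-0.2163892  -0.02900564 -5.02477031] 0.0017173137837033004 108.35172414779663
the job is handed in; nothing more can be done
None
```

The job is handed in at about 21 s: the plug was let go and stood in the parking hole at my last clear look (just after the lift), and the arm is held level and still, its bore within about 2 mm of the post axis by camera and about 32 mm above the tip; the verdict was not shown to me.

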